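Fit the trial socket over the plaster model in the vise

ROBOT

A 7-joint arm with a two-finger parallel gripper is mounted at the origin on the work surface. World frame = base frame: x ahead of the robot, y to its left, z up, the work surface at z = 0. Lengths are in m, angles in degrees, forces in N, time in s.
With the tool pointing down it reaches from about 0.425 to 0.925 m from the base axis. Payload 6.8 kg.
Tool frame: the origin (TCP) lies midway between the tips of the shut fingers; the grasp point (between the pads) lies 19 mm behind it; z points along the fingers, y is the line along which they close (so a half turn about z gives the same grasp; the last joint's range is limited). The gripper opens to 88 mm and grips with 3 to 60 N. Pads are 20 mm wide; open, the fingers measure 115 mm over their backs; the gripper's body (75 mm by 178 mm) begins 61 mm behind the grasp point.
Start: joints at [-6.194, 27.33, 1.283, 89.118, -0.659, 63.558, -4.761], TCP at [0.675, 0, 0.223] pointing down, gripper open.
Joint ranges: [-169.35, 169.35], [-19.33, 120.38], [-80.79, 83.38], [13.8, 139.57], [-78.32, 258.32], [9.67, 109.79], [-169.56, 169.56]. Speed limits (degrees/s): [136.94, 136.94, 180, 180, 180, 180, 180].

INTERFACE

Orientations are given as a 3x3 rotation matrix whose columns are the frame's x, y, z axes.
In Python, from rig import arm, set_gripper, solver, grab_frame, camera_info, spot_in, cut_out gives the robot as it stands. Calls block until the motion is done:
- arm.move_to(position, orientation): joint-space move of the TCP to a pose.
- arm.line_to(position, orientation=None, vel=0.15, max_force=None): straight line of the TCP; orientation=None keeps the orientation; vel is the mean speed in m/s. With max_force (N) it stops when the force on the tool has changed by that much, and returns True; else False.
- arm.set_joints(angles): joint-space move.
- set_gripper(opening, force=None): finger opening in m; force is the grip in N (None keeps the last); returns when the fingers have stopped.
- arm.hold(seconds).
- solver.solve_ik(position, orientation): joint angles nearest the present ones, or None.
- grab_frame(name): name is "scene" or "side" or "wrist"; returns the picture (420x560x3 uint8, red, green, blue); there is no depth.
- camera_info(name): a dict with "K" (3x3 intrinsics, pixels), "eye" and "rotation" of the camera in the world. Camera axes: x right, y down, z forward; pixel columns grow to the right and rows downward; lengths in m; the calibration is good to about 2 mm. The wrist camera is an equidistant fisheye: a pixel r from the principal point sees the ray r / f radians off the axis. A picture is of the moment at which its call begins: read the wrist's pose just before it. camera_info takes no time and is no camera call; for the wrist camera it gives the pose at the moment of the call.
A pose or a line that the arm cannot do raises arm.IKError and nothing moves.
- arm.hand_in(): hands the job in; it is judged then, once.
Trained networks look in the newest picture that a camera, given by its name, has taken for a name from the list of things; names that differ only in an ending like _2 or _b are one class to them, and where a whole thing is asked for, a point or a joint stands for the part that bears it (a point fixed in the world has none). Each returns a list of dicts, best first, with "p" (0 to 1); they miss things now and then, are a little off and sometimes report something else, mostly with a low value. They report only what shows in the picture. A call takes as long as a camera call. They do not tell look-alikes from the thing itself.
- spot_in(camera, label): "location" ([column, row] in pixels, amid what is visible of it).
- cut_out(camera, label): "mask" (420x560 bool, what is visible of it) and "location" ([column, row] in pixels, amid what is visible of it).
Readings, each from a call of its own:
- arm.get_time(): time.
- arm.get_joint_pos(): joint angles.
- arm.get_qvel(): joint speeds.
- arm.get_tau(): joint torques, N m.
- arm.get_position(): TCP position.
- arm.get_tcp_rot(): TCP orientation.
- arm.get_force(): force on the tool from outside, world axes, zero at the start.
- arm.get_wrist_torque(): the same for the moment, N m.
- arm.get_finger_gap(): finger opening in m.
- arm.get_finger_force(): force on a finger pad.
Only numpy, scipy, OpenCV 4.12 (cv2) and the standard library are available. Lean on these libraries where they do the work, as an engineer would, in place of code of your own. Each camera call takes 0.05 s, during which the arm holds its last target. There are 200 camera calls.

TASK

In the prosthetics plaster room, take the taller, narrower of the two beige socket shells by its metal stub, lower it slowly over the plaster model standing in the vise, and press it down lightly (about 10 N) until it is snug on the taper; do not drop or ram it on, stop before it wedges. Let go and leave it sitting upright on the model, and leave the squat, wide shell where it stands.

Things in the scene. Friction and masses are not known exactly. Their poses are not given: they have to be found in the camera images.
- socket: The trial socket: taller, narrower of two beige shells, a hollow cone standing rim down, closed end up. Outside 87 mm across at the rim, 60 at the closed end, 90 tall; inside 79 at the rim, 54 at the inner top, 82 deep. On the closed end a round aluminium stub to grip, 36 across, 38 tall (its top 128 mm above the rim). About 160 g, loose. Origin: centre of the open rim; z up.
- vise: Low dark-red vise, 190 x 92 mm, 63 high, fixed; its jaws hold a steel pipe carrying an upright plaster model of a limb: solid white cone, 81 mm across at its base (78 mm above the bench), 58 near its chamfered flat top (156 mm above the bench). Origin: on the bench on the model's axis; z up, x along the vise towards its screw handle.
- seat (a point): Point on the model's axis 90 mm above the bench (12 mm above the model's base): the socket's rim centre is here, within 2 mm, when home. The two have the same taper and touch only there; 16 mm of air stays over the model's top. After first touch it sinks only 1 to 2 mm more, the force rising fast; it stays put when released. Keep below 30 mm/s at the touch: a run-on or a drop wedges it.
- squat_shell: The other beige shell, to be left alone: squat and wide, 104 mm across at the rim, 80 at the closed end, 52 tall, with the same stub on top (its top 90 mm above the bench). Loose. Origin: centre of the open rim; z up.
Things that resemble listed ones, but are neither listed nor needed, are in the scene too. Leave any yellow look-alike of the socket alone. What is shaped like the vise but yellow is not meant.

How it is judged (in metres and radians):
On the way:
1. the tall socket is at its seat and, still in touch with the fingers, is pressed on lightly: contact forces around the taper add up to over 12 N (a push of 5 to 8 N) (z of socket in the frame of vise between 0.078 and 0.102 m and horizontal distance between socket and vise below 0.012 m and angle between socket's own z axis and vertical below 0.175 rad and contact force between socket and vise above 12 N and contact force between the fingers and socket above 1 N), for 0.1 s.
At the end, for the whole second after the job is handed in: The tall socket sits at rest on the plaster model: its rim 78 to 102 mm above the bench, its centre within 12 mm of the model's axis, within 10 degrees of upright (z of socket in the frame of vise between 0.078 and 0.102 m and horizontal distance between socket and vise below 0.012 m and angle between socket's own z axis and vertical below 0.175 rad and linear speed of socket below 0.02 m/s); the robot touches nothing.
It fails at once if the socket is wedged: contact forces around the taper add up to over 90 N (run on at 80 mm/s, pushed with over 60 N, or dropped from over 15 mm; 10 to 30 N of slow push gives 25 to 50 N) (contact force between socket and vise above 90 N).
It fails at once if the squat shell is moved by more than 30 mm (distance of squat_shell from where it was at the start of the episode above 0.03 m).
It also fails if it takes over 42 s, if anything falls off the work surface, if the arm or the gripper's body presses on something with over 40 N, if the wrist force passes 120 N, or if a joint passes its speed limit or range.

## Working session

There is one attempt and no reset: what is moved stays moved. The work goes in short steps, each a Python script; the robot and the scene stay as the last script left them, time stands still between calls to the robot, and variables do not carry over. Pictures are saved under pics/ and viewed, at most 10 in all, crops included, and the job is handed in when it is done.

```bash
mkdir -p pics; ls; python3 - <<'E'
from rig import *
import cv2,numpy as np
for c in ["scene","side"]:
    im=grab_frame(c); cv2.imwrite(f"pics/{c}0.png",im[:,:,::-1])
    i=camera_info(c); print(c,np.round(i["K"],1).tolist(),np.round(i["eye"],3),np.round(i["rotation"],3).tolist())
    for l in ["socket","vise","squat_shell"]:
        for d in cut_out(c,l)[:4]:
            m=d["mask"]; ys,xs=np.where(m); print(l,round(d["p"],2),np.round(d["location"]),m.sum(),xs.min(),xs.max(),ys.min(),ys.max(), im[m].mean(0).round())
print(arm.get_time())
E
```

```text
pics
scene [[410.5, 0.0, 277.3], [0.0, 410.5, 212.3], [0.0, 0.0, 1.0]] [1.001 0.104 1.007] [[-0.241, 0.835, -0.495], [0.97, 0.203, -0.131], [-0.009, -0.512, -0.859]]
socket 0.61 [178. 225.] 1079 165 198 202 245 [111. 104.  93.]
vise 0.87 [431. 194.] 2389 402 452 160 232 [160. 138.  57.]
vise 0.79 [402. 283.] 3154 378 430 246 327 [76. 65. 63.]
squat_shell 0.61 [288. 264.] 821 264 302 241 282 [122. 113. 100.]
side [[410.3, 0.0, 282.9], [0.0, 410.3, 203.4], [0.0, 0.0, 1.0]] [0.338 0.774 0.819] [[-0.992, -0.086, 0.091], [-0.125, 0.667, -0.734], [0.003, -0.74, -0.673]]
socket 0.93 [255. 125.] 525 244 266 106 146 [151. 136.  55.]
socket 0.7 [262. 157.] 866 248 274 131 174 [147. 137. 119.]
vise 0.98 [208. 322.] 4960 153 259 277 354 [105.  73.  74.]
vise 0.73 [338. 353.] 5759 275 384 308 391 [194. 178.  30.]
squat_shell 0.61 [234. 223.] 1181 217 253 201 242 [168. 159. 144.]
0.4
```

View pics/scene0.png

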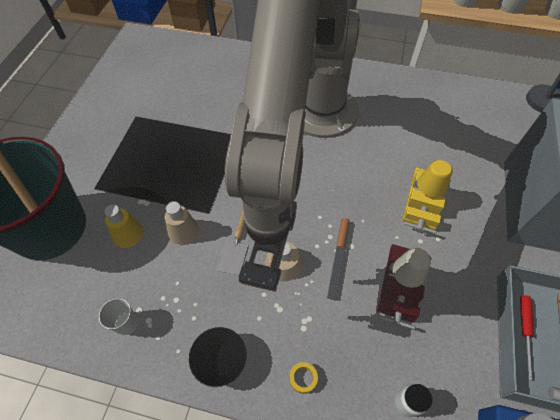

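View pics/side0.png

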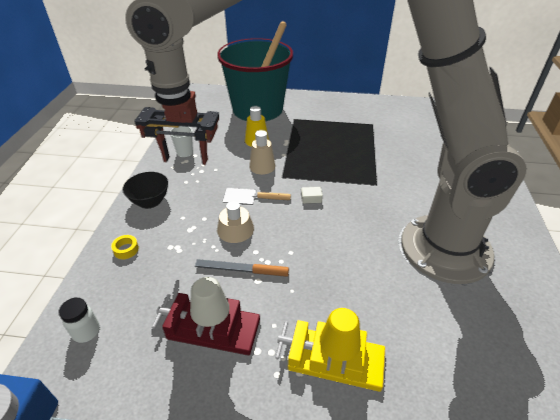

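The tall beige socket is at about scene (178,225) and side (262,157), with the yellow look-alike next to it. The squat shell is at scene (288,264) and side (234,223). The dark-red vise has its model top at scene (415,258) and side (207,283). Next I'll fit the known silhouettes to the masks.

```bash
cat > h.py <<'E'
from rig import *
import cv2,numpy as np
from scipy.optimize import minimize
def proj(c,P):
    i=camera_info(c); q=(np.asarray(P)-i["eye"])@np.array(i["rotation"]); q=q@np.array(i["K"]).T
    return q[:,:2]/q[:,2:]
T=np.linspace(0,2*np.pi,40)
def frust(x,y,secs):  # secs: list of [(z,d),(z,d)]
    return [np.array([(x+d/2*np.cos(t),y+d/2*np.sin(t),z) for z,d in s for t in T]) for s in secs]
def sil(c,x,y,secs):
    m=np.zeros((420*4,560*4),np.uint8)
    for P in frust(x,y,secs):
        cv2.fillConvexPoly(m,cv2.convexHull(np.round(proj(c,P)*4+1.5).astype(np.int32)),1)
    return m>0
def up(m): return cv2.resize(m.astype(np.uint8),None,fx=4,fy=4,interpolation=cv2.INTER_NEAREST)>0
def fit(masks,x0,secs):
    def f(p): 
        return sum(1-(a&b).sum()/(a|b).sum() for c,m in masks for a,b in [(sil(c,*p,secs),up(m))])
    return minimize(f,x0,method="Nelder-Mead",options=dict(initial_simplex=np.array(x0)+[[0,0],[.02,0],[0,.02]],xatol=2e-4,fatol=1e-4))
def ray(c,uv,z):
    i=camera_info(c); d=np.array(i["rotation"])@np.linalg.inv(i["K"])@[*uv,1]; return (i["eye"]+d*(z-i["eye"][2])/d[2])[:2]
SOCK=[[(0,.087),(.09,.060)],[(.09,.036),(.128,.036)]]
MODEL=[[(.078,.081),(.156,.058)]]
SQ=[[(0,.104),(.052,.08)],[(.052,.036),(.09,.036)]]
E
cat > m.py <<'E'
from h import *
S,V,Q,rect=[],[],[],[]
for c,sp,vp,qp in [("scene",(178,225),(402,283),(288,264)),("side",(262,157),(208,322),(234,223))]:
    im=grab_frame(c); hsv=cv2.cvtColor(im,cv2.COLOR_RGB2HSV)
    def near(l,p): return min(cut_out(c,l),key=lambda d:np.hypot(*(np.array(d["location"])-p)))["mask"]
    S.append((c,near("socket",sp)))
    v=near("vise",vp); w=v&(hsv[...,1]<70)&(hsv[...,2]>70)
    n,L,st,_=cv2.connectedComponentsWithStats(cv2.morphologyEx(w.astype(np.uint8),cv2.MORPH_OPEN,np.ones((5,5))))
    w=L==1+st[1:,4].argmax(); V.append((c,w)); print(c,w.sum())
    if c=="side": Q.append((c,near("squat_shell",qp)))
for n,M,x0,secs in [("sock",S,ray("side",(262,157),.06),SOCK),("model",V,ray("side",(207,295),.12),MODEL),("squat",Q,ray("side",(234,223),.04),SQ)]:
    for MM in ([M,M[:1],M[1:]] if len(M)>1 else [M]):
        r=fit(MM,x0,secs); print(n,[a for a,_ in MM],np.round(r.x,4),round(r.fun,3), "reach",round(np.hypot(*r.x),3))
        if MM is M:
            for c,_ in M:
                o=cv2.imread(f"pics/{c}_o.png") if n!="sock" else cv2.resize(grab_frame(c)[:,:,::-1],None,fx=4,fy=4)
                cs,_=cv2.findContours(sil(c,*r.x,secs).astype(np.uint8),0,1); cv2.drawContours(o,cs,-1,(0,255,0),2); cv2.imwrite(f"pics/{c}_o.png",o)
a=cv2.imread("pics/scene_o.png"); b=cv2.imread("pics/side_o.png")
cut=lambda o,u,v:o[v*4-200:v*4+200,u*4-200:u*4+200]
g=np.vstack([np.hstack([cut(a,178,225),cut(a,402,275)]),np.hstack([cut(b,262,157),cut(b,208,305)])])
cv2.imwrite("pics/fit.png",cv2.resize(g,(600,600)))
E
python3 m.py
```

```text
scene 1126
side 1647
sock ['scene', 'side'] [ 0.5409 -0.2903] 0.123 reach 0.614
sock ['scene'] [ 0.5421 -0.2898] 0.037 reach 0.615
sock ['side'] [ 0.541  -0.2921] 0.08 reach 0.615
model ['scene', 'side'] [0.5498 0.3122] 0.185 reach 0.632
model ['scene'] [0.553  0.3108] 0.069 reach 0.634
model ['side'] [0.5486 0.3132] 0.076 reach 0.632
squat ['side'] [0.567  0.0011] 0.038 reach 0.567
```

View pics/fit.png

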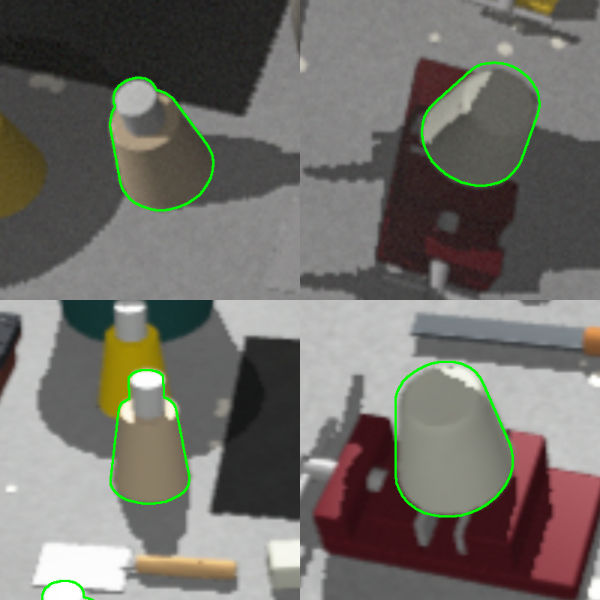

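The outlines fit well in both views, giving the socket at (0.541, -0.291) and the model at (0.550, 0.312). Now I'll grasp the socket.

```bash
python3 - <<'E'
from h import *
s=np.array([.5413,-.2908]); v=np.array([.5503,.3122])
print(np.round(arm.get_tcp_rot(),2).tolist())
best=None
for a in (90,-90,60,-60,120,-120,0):
    t=np.radians(a); R=np.array([[np.cos(t),np.sin(t),0],[np.sin(t),-np.cos(t),0],[0,0,-1]])
    qs=[solver.solve_ik([*p,z],R) for p,z in [(s,.096),(s,.31),(v,.31),(v,.18)]]
    if any(q is None for q in qs): print(a,"no"); continue
    print(a,np.round(qs[0]),np.round(qs[2]))
    if best is None: best=R
np.save("R.npy",best); R=best
arm.line_to([.66,-.02,.30]); 
arm.move_to([*s,.25],R); print(arm.get_time())
i=camera_info("wrist"); im=grab_frame("wrist"); cv2.imwrite("pics/w1.png",im[:,:,::-1])
print(arm.get_position(),arm.get_force(), np.round(i["eye"],3),np.round(i["rotation"],2).tolist(),np.round(i["K"],0).tolist())
for d in cut_out("wrist","socket")[:3]: print(d["p"],d["location"],d["mask"].sum())
q=(np.array([*s,.128])-i["eye"])@np.array(i["rotation"]); th=np.arctan2(np.hypot(*q[:2]),q[2]); K=np.array(i["K"])
print("expected stub top px",K[:2,2]+K[0,0]*th*q[:2]/np.hypot(*q[:2]))
E
```

```text
[[0.0, 1.0, 0.0], [1.0, -0.0, 0.0], [0.0, 0.0, -1.0]]
90 [ 19.  30.   4. 104.  -3.  46.  25.] [-33.  20.  -3.  89.   1.  71. -36.]
-90 [  -6.   36.   40.  106.  -30.   49. -131.] [  9.  34. -68.  86.  32.  81. 120.]
60 [ 15.  30.  10. 104.  -7.  46.  -2.] [-37.  20.   2.  89.  -1.  71. -65.]
-60 [  -2.   34.   34.  106.  -25.   48. -106.] [ -81.   37.   73.   92.  -36.   78. -153.]
120 [ 24.  30.  -1. 104.   1.  47.  52.] [-28.  20. -10.  89.   3.  72.  -8.]
-120 [ 42.  32. -26. 102.  18.  50. 157.] [-11.  23. -34.  87.  13.  74. 104.]
0 [  6.  31.  22. 105. -15.  47. -54.] [ -45.   20.   13.   90.   -5.   71. -121.]
2.6917
[ 0.54283721 -0.28865487  0.25005493] [0.650378   0.23088763 0.7138535 ] [ 0.543 -0.205  0.411] [[1.0, 0.0, 0.0], [0.0, -0.95, -0.3], [0.0, 0.3, -0.95]] [[325.0, 0.0, 279.0], [0.0, 325.0, 209.0], [0.0, 0.0, 1.0]]
0.9 [311.0, 290.2] 3850
expected stub top px [276.18741204 204.64146809]
```

View pics/w1.png

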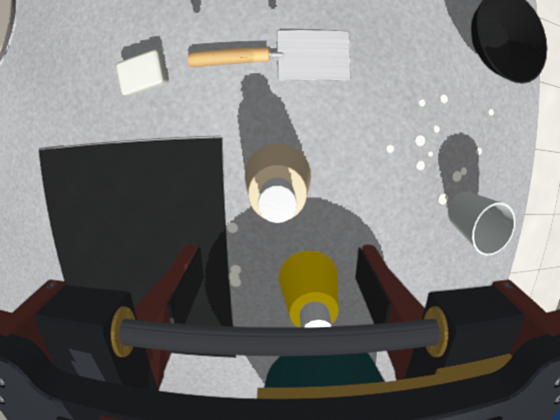

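The stub top shows at (277,204), against an expected (276,205), so the pose is confirmed. The yellow look-alike is clear of the fingers.

```bash
python3 - <<'E'
from h import *
s=np.array([.5418,-.2908]); R=np.load("R.npy")
arm.hold(.2); print(arm.get_position())
arm.line_to([*s,.15],R,vel=.12); print(arm.get_position())
hit=arm.line_to([*s,.097],vel=.05,max_force=8); print(hit,arm.get_position(),arm.get_force())
set_gripper(.030,force=35); print(arm.get_finger_gap(),arm.get_finger_force(),arm.get_position())
arm.line_to([*s,.14],vel=.06); arm.hold(.2)
print(arm.get_finger_gap(),arm.get_force(),arm.get_position(),arm.get_time())
E
```

```text
[ 0.54195891 -0.28991679  0.25005173]
[ 0.54232459 -0.29110357  0.15076796]
False [ 0.54207913 -0.29095374  0.09739072] [-0.28010133 -0.32533766 -0.38423448]
0.03585510143597973 34.98004496097565 [ 0.54184905 -0.29082846  0.09699549]
0.03532668547748992 [-0.88683125 -0.12777572 -2.01166107] [ 0.54153031 -0.29067213  0.13950723] 7.1083
```

```bash
python3 - <<'E'
from h import *
s=np.array([.5418,-.2908]); v=np.array([.5503,.3122]); R=np.load("R.npy")
arm.line_to([*s,.31],vel=.15); arm.line_to([*v,.30],R,vel=.15); arm.hold(.4)
p=arm.get_position(); print(p,arm.get_finger_gap(),arm.get_time(),arm.get_force())
o=[]
for c in ("scene","side"):
    im=cv2.resize(grab_frame(c)[:,:,::-1],None,fx=4,fy=4)
    S=[[(z+p[2]-.097,d) for z,d in t] for t in SOCK]
    for xy,secs,col in [(p[:2],S[:1],(0,255,0)),(v,MODEL,(255,0,0))]:
        cs,_=cv2.findContours(sil(c,*xy,secs).astype(np.uint8),0,1); cv2.drawContours(im,cs,-1,col,2)
    u=(proj(c,[[*v,.17]])[0]*4).astype(int); u=np.maximum(u,[300,300]); o.append(im[u[1]-300:u[1]+300,u[0]-300:u[0]+300])
cv2.imwrite("pics/pre.png",cv2.resize(np.hstack(o),(800,400)))
E
```

```text
[0.55026815 0.31219345 0.30001195] 0.03555423976507803 12.9667 [ 0.31538399  0.40220166 -1.03117439]
```

View pics/pre.png

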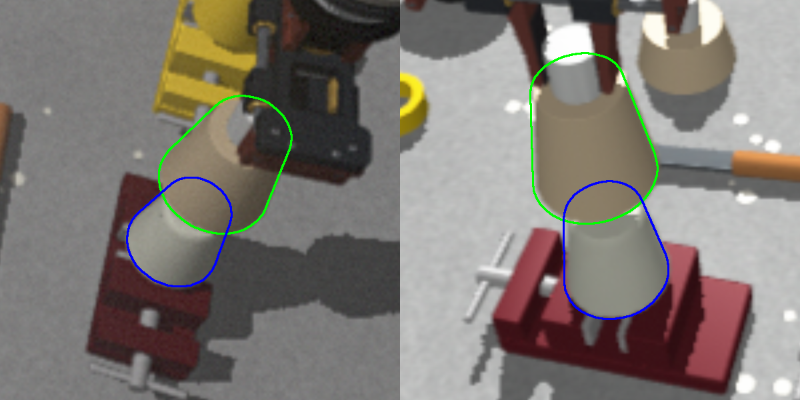

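The held socket (green) and the model (blue) both match their outlines, and the socket is upright and centred over the model. I'll lower it with a guarded move.

```bash
python3 - <<'E'
from h import *
v=np.array([.5503,.3122])
print(arm.line_to([*v,.225],vel=.06,max_force=6)); f0=np.array(arm.get_force())
hit=arm.line_to([*v,.180],vel=.012,max_force=5)
arm.hold(.2)
print(hit,arm.get_position(),np.array(arm.get_force())-f0,arm.get_wrist_torque(),arm.get_finger_gap(),arm.get_time())
E
```

```text
False
True [0.55088994 0.31201706 0.18774026] [-0.74762965 -0.1365208   6.8815928 ] [-0.0721814   0.01229555 -0.01462276] 0.03537580176235995 17.3833
```

The socket is at its seat height (rim about 0.091) with low lateral force. I'll press a little more, hold, then release.

```bash
python3 - <<'E'
from h import *
p=np.array(arm.get_position()); f0=arm.get_force()[2]
print(arm.line_to([p[0],p[1],p[2]-.004],vel=.005,max_force=5))
arm.hold(.4)
print(arm.get_position(),arm.get_force(),arm.get_force()[2]-f0,arm.get_finger_gap(),arm.get_time())
E
```

```text
True
[0.55097941 0.31210577 0.18757089] [-1.09794661  0.53424121  5.87888186] 0.6767193159338287 0.03534718948875159 18.1083
```

```bash
python3 - <<'E'
from h import *
p=np.array(arm.get_position())
for k in range(1,9):
    arm.line_to([p[0],p[1],p[2]-.0005*k],vel=.004,max_force=12); arm.hold(.15)
    f=np.mean([arm.get_force()[2] for _ in range(5)]); print(k,round(f,2),arm.get_position()[2],arm.get_finger_gap())
    if f>9: break
arm.hold(.4); print(arm.get_force(),arm.get_position(),arm.get_time())
E
```

```text
1 6.28 0.18754773414698164 0.03543578673669858
2 9.11 0.18755066501542433 0.035317224550335286
[-2.2251959  -0.52312433  8.21263237] [0.55108874 0.31223781 0.18750672] 19.3333
```

```bash
python3 - <<'E'
from h import *
p=np.array(arm.get_position())
set_gripper(.080); arm.hold(.2); print(arm.get_force())
arm.line_to([p[0],p[1],.26],vel=.08); arm.line_to([p[0],p[1]-.15,.32],vel=.15); arm.hold(.2)
print(arm.get_force(),arm.get_time()); o=[]
for c in ("scene","side"):
    im=cv2.resize(grab_frame(c)[:,:,::-1],None,fx=4,fy=4)
    S=[[(z+.09,d) for z,d in t] for t in SOCK]
    cs,_=cv2.findContours(sil(c,.5503,.3122,S).astype(np.uint8),0,1); cv2.drawContours(im,cs,-1,(0,255,0),2)
    u=(proj(c,[[.55,.312,.13]])[0]*4).astype(int); o.append(im[u[1]-300:u[1]+300,u[0]-300:u[0]+300])
cv2.imwrite("pics/end.png",cv2.resize(np.hstack(o),(800,400)))
E
```

```text
[-0.21097604  1.13952044  0.48872505]
[ 0.3117035   0.13032603 -0.23318647] 22.8583
```

View pics/end.png

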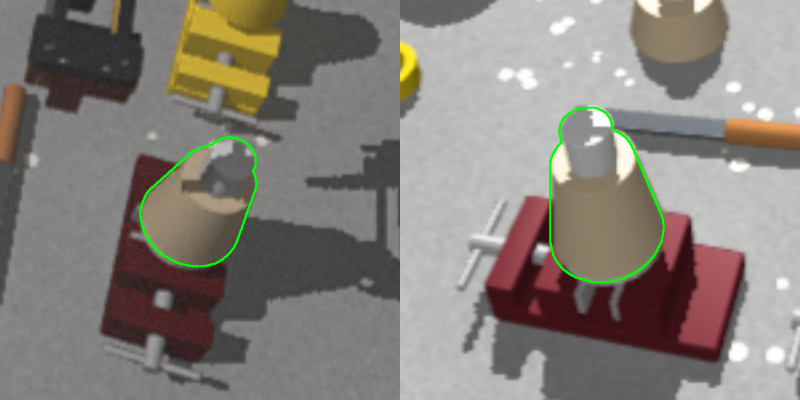

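The socket sits upright on the model and matches the predicted home outline in both views. The gripper is clear.

```bash
python3 -c "
from rig import arm
print(arm.hand_in())"
```

```text
the job is handed in; nothing more can be done
None
```

The tall socket is seated upright on the plaster model, pressed on with about 10 N and released; the squat shell was not touched, and the job was handed in after about 23 s of robot time (no verdict came back).

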